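# Charge the polishing pot and lock its bayonet lid

### The arm

A 6-joint arm with a two-finger parallel gripper is mounted at the origin on the work surface. World frame = base frame: x ahead of the robot, y to its left, z up, the work surface at z = 0. Lengths are in m, angles in rad, forces in N, time in s.
With the tool pointing down it reaches from about 0.325 to 1 m from the base axis. Payload 5.1 kg.
Tool frame: the origin (TCP) lies at the very end of the fingers, on their centre line; the grasp point (between the pads) lies 19 mm behind it; z points along the fingers, y is the line along which they close (so a half turn about z gives the same grasp; the last joint's range is limited). The gripper opens to 85 mm and grips with 20 to 120 N. Pads are 22 mm wide; open, the fingers measure 114 mm over their backs; the gripper's body (76 mm by 85 mm) begins 54 mm behind the grasp point. The pads swing forward as they close: fully open they stand 13 mm farther back than shut.
Start: joints at [-1.271, 0.124, 1.65, -0, 1.367, -0.083], TCP at [0.243, -0.603, 0.231] pointing down, gripper open.
Joint ranges: [-2.61, 2.61], [-1.02, 2.33], [0.03, 2.71], [-1.35, 4.49], [0.32, 2.68], [-2.91, 2.91]. Speed limits (rad/s): [2.57, 2.57, 3.14, 3.14, 3.14, 3.14].

### API

Orientations are given as a rotation vector (axis times angle).
In Python, from workcell import env gives the robot as it stands. The module is installed in compiled form; this text tells all that it offers.
- The arm moves only by the tool play_rows, never from a script. Its argument "steps" is text: rows parted by semicolons, each of 5 numbers parted by spaces: the finger opening in mm, from 0 to 85.4, then the shift along the tool's x, y, z in mm, then the turn about the tool's z in rad. A call has 1 to 20 rows; each row shifts and turns the commanded pose from where the row before left it, along the tool's axes as they then stand; what a row does not reach is not made up. A row lasts 1/12 s, in which the tool goes at most 41.7 mm and 7.16 degrees, less where a joint would pass 70% of its speed; a pose out of reach is approached as far as the arm can. A call with a gripper value outside its range is refused whole. The fingers move at their own pace and stop on an object; "force" is the grip in N (left out, the last holds). Time passes only in rows, so rows that do not move let the fingers close. It gives the time, the measured TCP pose, the force, the opening and the grip force at its end, in the units of the state.
- env.sense(): the state, without advancing time (a new reading comes with each control period).
- env.read_camera(name): name is "scene" or "top"; returns a dict with "color" (384x512x3 uint8, red, green, blue), "mtx" (3x3 intrinsics, pixels), "D" ([k1, k2, p1, p2, k3] as OpenCV has them; the pictures are not rectified), "R" (3x3) and "t" (3): a world point X has camera coordinates R X + t. Camera axes: x right, y down, z forward; pixel columns grow to the right and rows downward; lengths in m; the calibration is good to about 2 mm. A picture is of the moment at which its call begins. There is no depth.
- env.job_done(): hands the job in; it is judged then, once.
The state is a dict: "time_s": time; "joints": joint angles; "qvel": joint speeds; "effort": joint torques, N m; "position": TCP position; "ee_rot": TCP orientation; "ft_force": force on the tool from outside, world axes, zero at the start; "torque": the same for the moment, N m; "width": opening from 0.0 (shut) to 1.0 (fully open); "finger_force": force on a finger pad.
Only numpy, scipy, OpenCV 4.12 (cv2) and the standard library are available. Lean on these libraries where they do the work, as an engineer would, in place of code of your own. Each camera call takes 0.05 s, during which the arm holds its last target. There are 200 camera calls.

### The job

Tip all three ceramic balls out of the wire basket, over its spout, into the polishing pot, and stand the empty basket upright on the bench again. Then put the lid with the two lugs on the pot, press it down against the spring and twist it clockwise about a quarter turn until it locks flush with the rim; let go, and leave the other things on the bench undisturbed.

Things in the scene. Friction and masses are not known exactly. Their poses are not given: they have to be found in the camera images.
- pot_mouth (a point): Polishing pot, fixed: upright aluminium cylinder 132 mm across on a grey foot 144 mm across. Point: centre of the mouth, in the plane of the rim's top, 105 mm above the bench; z up. Mouth 97 mm wide, lip 10 mm thick, cut by two notches (26 mm wide, 11 mm deep) on the point's +x and -x sides, through which the lid's lugs pass. Pot floor 89 mm below the rim, bore under the lip 117 mm.
- spring_ring (a joint): Sprung rubber ring in the mouth, 74 mm inside, 92 mm outside diameter; joint value: metres pressed down. At 0 its top is 4 mm below the rim; full travel 0.018. The lid rests flat on it. Force of the spring: 4 N at 0, 13 N at 0.012, 17 N at 0.018.
- pot: The pot's body; origin: centre of its underside on the bench; axes as pot_mouth. Lock: with the lid's underside 16 to 22 mm (best 20) below the rim the lugs are under the lip and the lid turns clockwise seen from above (the other way is blocked), to a stop at 88 degrees. From 76 to 88 degrees the spring lifts the lugs 4 mm into pockets: underside 12 mm below the rim, top flush with the rim.
- lid_mid (a point): The pot's lid, 0.35 kg, flat on the bench: aluminium disc 90 mm across, 12 thick, bevelled below, with two lugs on its +x and -x sides (16 mm wide, 6 mm thick, flush with the underside, tips 55 mm from the axis). Upright steel grip plate across its top along x: 66 mm long, 14 thick (y), from 12 to 52 mm above the underside. Point: on the axis, 26 mm above the underside; z up. Same after a half turn.
- basket_mid (a point): Wire-mesh basket on the bench, 0.3 kg: 125 mm long (x), 86 wide (y), 117 tall with its handle. Point: under the handle's middle, 58.5 mm above the underside; z up, x towards the spout. Mesh walls 50 mm high from x = -54 to +71 mm. Floor flat from x = -53 to +27, then a ramp rises at 28 degrees to the spout's lip. Tipped spout down 45 to 55 degrees the balls roll out; below 25 they stay in.
- basket_handle (a point): Centre of the basket's handle: wooden bar along the basket's y, 86 mm long, 18 thick (x), 22 tall, on a post at each end, 106 mm above the basket's underside. Axes as basket_mid.
- basket_spout (a point): Middle of the lip of the basket's notched spout, 71 mm ahead (x) of the handle's middle and 27 mm above the underside; notch 66 mm wide and 23 mm deep. Axes as basket_mid.
- ball0_center (a point): White ceramic ball 32 mm across, 60 g, in the basket at the start. This point: its centre.
- ball1_center (a point): White ceramic ball 32 mm across, 60 g, in the basket at the start. This point: its centre.
- ball2_center (a point): White ceramic ball 32 mm across, 60 g, in the basket at the start. This point: its centre.
- file: flat file with a round wooden handle, lying flat, 170 mm long, 20 mm wide. Bystander, to be left alone. Origin: centre of its underside, length along x.
- chisel: flat steel cold chisel lying flat, 165 mm long, 22 mm wide. Bystander, to be left alone. Origin: centre of its underside, length along x.
- oil: white plastic oil bottle, 54 mm across, about 150 mm tall. Bystander, to be left alone. Origin: centre of its underside.
- punchpot: steel tin with punches, 66 mm across, about 140 mm tall over all. Bystander, to be left alone. Origin: centre of its underside.
- cover: plain round aluminium cover, 86 mm across, with a round knob and NO lugs; not the pot's lid; 34 mm tall. Bystander, to be left alone. Origin: centre of its underside.
- block: dark wooden block 70 x 90 x 45 mm. Bystander, to be left alone. Origin: centre of its underside.
There are look-alikes about, which are no part of the job. Leave any green or purple look-alike of the part that bears lid_mid alone.

How it is judged:
On the way, in this order (a step that is already met when the one before it is completed fails the run):
1. all three balls lie in the pot (horizontal distance between each of ball0_center, ball1_center, ball2_center and pot_mouth below 0.056 m and z of each of ball0_center, ball1_center, ball2_center in the frame of pot_mouth below -0.03 m), for 0.2 s.
2. the basket stands upright on the bench again (height (world z) of basket_mid between 0.054 and 0.0635 m and angle between basket_mid's own z axis and vertical below 0.1 rad), for 0.2 s.
At the end, for the whole second after the job is handed in: All three balls lie in the pot; the basket stands upright on the bench (within 5 mm in height and 6 degrees); the lid with lugs is locked in the pot: centred within 6 mm, level, its top flush with the rim (within 3.5 mm), turned at least 70 degrees from the notches (all of step 1 and all of step 2 and horizontal distance between lid_mid and pot_mouth below 0.006 m and z of lid_mid in the frame of pot_mouth between 0.0105 and 0.018 m and angle between the x axis of lid_mid and the x axis of pot_mouth, either way round above 1.22 rad and angle between lid_mid's own z axis and vertical below 0.06 rad); the robot touches nothing.
It fails at once if a bystander (file, chisel, oil bottle, punch tin, plain cover, block) is moved more than 30 mm or tipped over (distance of any of file, chisel, oil, punchpot, cover, block from where it was at the start of the episode above 0.03 m or angle between any of file, chisel, oil, punchpot, cover, block's own z axis and vertical above 0.35 rad).
It also fails if it takes over 72 s, if anything falls off the work surface, if the arm or the gripper's body presses on something with over 40 N, if the wrist force passes 120 N, or if a joint passes its speed limit or range.

## Working session

There is one attempt and no reset: what is moved stays moved. The work goes in short steps, Python scripts to look and compute and a tool call to move; the robot and the scene stay as the last step left them, time stands still between calls to the robot, and variables do not carry over. Pictures are saved under pics/ and viewed, at most 10 in all, crops included, and the job is handed in when it is done.

Besides the shell and the picture viewer there is one more tool, called after "Call:" by a JSON object that holds its "api" and its "payload". play_rows: Moves the arm, as the interface text tells. Its arguments: {"type":"object","properties":{"steps":{"type":"string"},"force":{"type":"number"}},"required":["steps"]}

```bash
mkdir -p pics; cat > h.py <<'E'
import numpy as np, cv2
from workcell import env
def cam(n):
    return env.read_camera(n)
def save(c,name,box=None,s=1.0):
    im=c['color'][:,:,::-1]
    if box: im=im[box[1]:box[3],box[0]:box[2]]
    cv2.imwrite('pics/'+name,cv2.resize(im,None,fx=s,fy=s,interpolation=cv2.INTER_CUBIC))
def ray(c,px,z):
    p=cv2.undistortPoints(np.array(px,float).reshape(-1,1,2),np.array(c['mtx']),np.array(c['D'],float)).reshape(-1,2)
    R=np.array(c['R']);t=np.array(c['t']).ravel();C=-R.T@t
    d=np.c_[p,np.ones(len(p))]@R
    return C+d*((z-C[2])/d[:,2])[:,None]
def proj(c,X):
    R=np.array(c['R']);return cv2.projectPoints(np.array(X,float).reshape(-1,1,3),cv2.Rodrigues(R)[0],np.array(c['t'],float).ravel(),np.array(c['mtx']),np.array(c['D'],float))[0].reshape(-1,2)
E
python3 - <<'E'
from h import *
for n in('scene','top'):
    c=cam(n);save(c,n+'0.png',s=1.5);R=np.array(c['R']);print(n,-R.T@np.array(c['t']).ravel(),R.round(2).tolist(),np.array(c['mtx']).round(0).tolist())
s=env.sense();print({k:np.round(v,3).tolist() for k,v in s.items()})
E
```

```text
scene [ 1.09352377 -0.59067331  0.74497254] [[0.74, 0.68, 0.01], [0.42, -0.45, -0.79], [-0.53, 0.59, -0.62]] [[365.0, 0.0, 255.0], [0.0, 365.0, 192.0], [0.0, 0.0, 1.0]]
top [0.43629681 0.04524553 1.57447817] [[-0.03, -1.0, -0.01], [-1.0, 0.03, -0.06], [0.06, 0.01, -1.0]] [[458.0, 0.0, 255.0], [0.0, 458.0, 190.0], [0.0, 0.0, 1.0]]
{'time_s': 0.1, 'joints': [-1.271, 0.124, 1.652, -0.0, 1.368, -0.083], 'qvel': [0.002, -0.003, -0.003, 0.001, 0.001, -0.0], 'effort': [0.0, -42.493, -36.665, -0.0, 0.004, 0.0], 'position': [0.243, -0.602, 0.23], 'ee_rot': [-3.082, -0.597, 0.0], 'ft_force': [-0.933, 0.306, -0.665], 'torque': [-0.006, -0.057, -0.0], 'finger_force': 0.0, 'width': 1.003}
```

View pics/scene0.png

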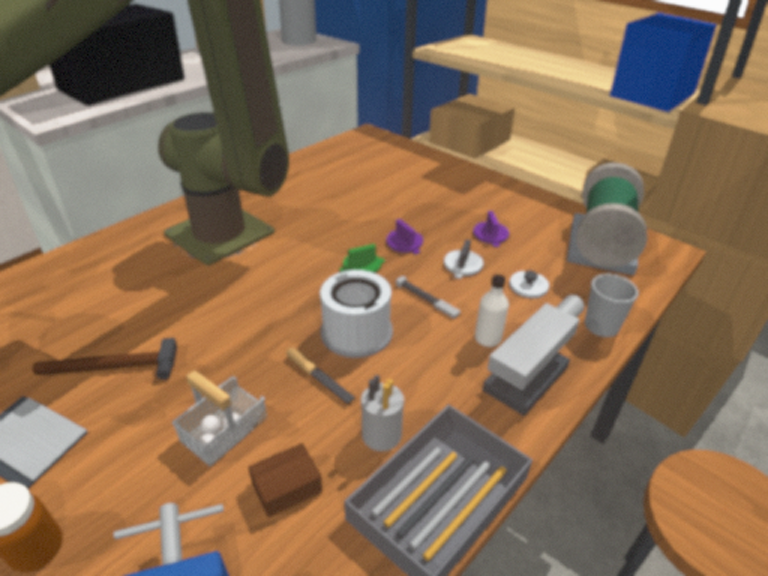

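View pics/top0.png

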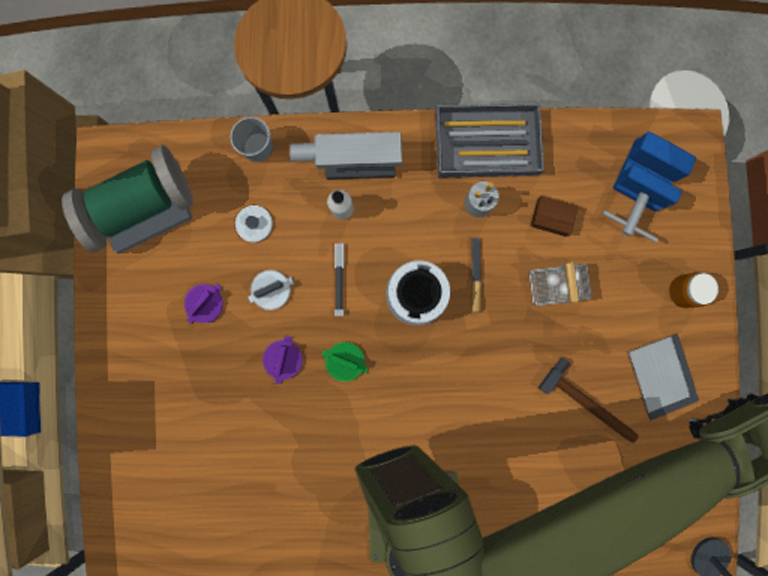

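The top view, in displayed pixels at 1.5x, shows five lid candidates. Four are not the lid: two purple ones at (204,303) and (283,360), a green one at (346,361), and a plain cover with a round knob at (254,223). The silver disc with a plate and lugs at (270,290) fits. The basket is at (560,284) and the pot at (418,291). I'll confirm in one enlarged crop.

```bash
python3 - <<'E'
from h import *
c=cam('top');im=c['color'][:,:,::-1]
f=lambda x0,y0,x1,y1:cv2.resize(im[y0:y1,x0:x1],(400,300),interpolation=cv2.INTER_CUBIC)
A=f(148,172,212,220);B=f(344,165,408,213);C=f(247,170,311,218)
s=cam('scene');im2=s['color'][:,:,::-1]
D=cv2.resize(im2[245:313,105:195],(400,300),interpolation=cv2.INTER_CUBIC)
cv2.imwrite('pics/crops.png',np.vstack([np.hstack([A,B]),np.hstack([C,D])]))
E
```

```text
(no output)
```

View pics/crops.png

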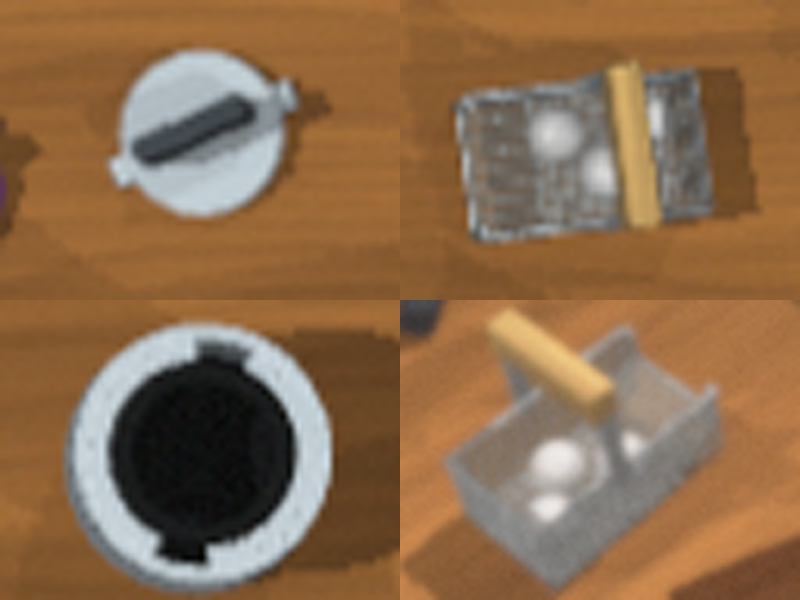

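The crops show:
- **Lid** (top-left): silver disc with lugs at both ends of a dark grip plate. This is the pot's lid.
- **Basket** (right column): the spout end is the long end, left in the top view, so it faces +y towards the pot.
- **Pot** (bottom-left): notches are at the top and bottom of the picture, roughly along world x.

Next I'll measure.

```bash
python3 - <<'E'
from h import *
c=cam('top');im=c['color'];S=6
def up(x0,y0,x1,y1):
    return cv2.resize(im[y0:y1,x0:x1],None,fx=S,fy=S,interpolation=cv2.INTER_CUBIC),np.array([x0,y0])
def px(p,o): return (np.array(p,float)+.5)/S-.5+o
def big(m):
    cs,_=cv2.findContours(m.astype(np.uint8),cv2.RETR_EXTERNAL,cv2.CHAIN_APPROX_NONE);return max(cs,key=cv2.contourArea)
def axes(cnt,o,z):
    b=px(cv2.boxPoints(cv2.minAreaRect(cnt)),o);w=ray(c,b,z);e=[w[1]-w[0],w[2]-w[1]];l=[np.linalg.norm(v) for v in e];i=int(np.argmax(l))
    return w.mean(0),l,np.degrees(np.arctan2(e[i][1],e[i][0]))
# handle
u,o=up(344,165,408,213);h=cv2.cvtColor(u,cv2.COLOR_RGB2HSV);print('handle',axes(big((h[...,1]>120)&(h[...,2]>165)&(h[...,0]>14)),o,.117))
# lid plate and disc
u,o=up(148,172,212,220);g=u.min(2);h=cv2.cvtColor(u,cv2.COLOR_RGB2HSV)
print('plate',axes(big((h[...,2]<110)&(h[...,1]<80)),o,.052))
cn=big(cv2.morphologyEx(((h[...,1]<70)).astype(np.uint8),cv2.MORPH_CLOSE,np.ones((9,9))))
m=np.zeros(u.shape[:2],np.uint8);cv2.drawContours(m,[cn],-1,1,-1);print('lid lugs',axes(cn,o,.004))
mo=cv2.morphologyEx(m,cv2.MORPH_OPEN,cv2.getStructuringElement(cv2.MORPH_ELLIPSE,(91,91)))
cc=big(mo)[:,0];w=ray(c,px(cc,o),.010);(a,b),r=cv2.minEnclosingCircle(w[:,:2].astype(np.float32));print('disc',a,b,r)
lug=cv2.morphologyEx(m-mo,cv2.MORPH_OPEN,np.ones((5,5)));n,_,st,ce=cv2.connectedComponentsWithStats(lug)
for i in range(1,n):
    if st[i,4]>60: print(' lug',st[i,4],ray(c,[px(ce[i],o)],.006).round(4))
# pot
u,o=up(247,170,311,218);g=u.max(2);d=(g<75).astype(np.uint8);cn=big(d);m=np.zeros_like(d);cv2.drawContours(m,[cn],-1,1,-1)
mo=cv2.morphologyEx(m,cv2.MORPH_OPEN,cv2.getStructuringElement(cv2.MORPH_ELLIPSE,(111,111)))
w=ray(c,px(big(mo)[:,0],o),.105);(a,b),r=cv2.minEnclosingCircle(w[:,:2].astype(np.float32));print('mouth',a,b,r,w[:,:2].min(0),w[:,:2].max(0))
n,_,st,ce=cv2.connectedComponentsWithStats(cv2.morphologyEx(m-mo,cv2.MORPH_OPEN,np.ones((5,5))))
for i in range(1,n):
    if st[i,4]>60: print(' notch',st[i,4],ray(c,[px(ce[i],o)],.105).round(4))
br=(g>150)&(cv2.cvtColor(u,cv2.COLOR_RGB2HSV)[...,1]<60);cn=big(br);w=ray(c,px(cn[:,0],o),.105);print('rim outer',w.min(0),w.max(0),cv2.minEnclosingCircle(w[:,:2].astype(np.float32)))
E
```

```text
handle (array([ 0.52281732, -0.35348444,  0.117     ]), [np.float64(0.01619362657847623), np.float64(0.08563896617296834)], np.float64(-174.52694597672252))
plate (array([0.53060701, 0.30926596, 0.052     ]), [np.float64(0.06962861734961175), np.float64(0.01856853449131204)], np.float64(-67.01503032404871))
lid lugs (array([0.53321279, 0.31424703, 0.004     ]), [np.float64(0.09274059042839132), np.float64(0.09359907821220483)], np.float64(-116.02696684283276))
disc 0.5325249433517456 0.3132091760635376 0.04779673367738724
 lug 499 [[0.5526 0.2659 0.006 ]]
 lug 393 [[0.5123 0.3608 0.006 ]]
mouth 0.5137256383895874 -0.023089811205863953 0.04792517051100731 [ 0.46637771 -0.06967401] [0.56107642 0.02387325]
 notch 442 [[ 0.5629 -0.0337  0.105 ]]
 notch 754 [[ 0.4633 -0.0111  0.105 ]]
rim outer [ 0.44680309 -0.08908105  0.105     ] [0.58030485 0.04420356 0.105     ] ((0.5138088464736938, -0.022625720128417015), 0.06745830923318863)
```

Everything agrees with the given sizes (mouth radius 48 mm, rim radius 67 mm, handle 86 mm). The tool cannot tilt, so I'll hold the handle with a light grip and drag the ramp's underside against the near rim. That should make the bar roll in the pads and tip the spout down. Now I'll go above the handle.

Call:
{"api": "play_rows", "payload": {"steps": "85 0 0 0 0.1;85 0 0 0 0.1;85 0 0 0 0.086;85 21.6 -15.8 0 0;85 21.6 -15.8 0 0;85 21.6 -15.8 0 0;85 21.6 -15.8 0 0;85 21.6 -15.8 0 0;85 21.6 -15.8 0 0;85 21.6 -15.8 0 0;85 21.6 -15.8 0 0;85 21.6 -15.8 0 0;85 21.6 -15.8 0 0;85 21.6 -15.8 0 0;85 21.6 -15.8 0 0;85 21.6 -15.8 0 0;85 21.6 -15.8 0 0;85 0 0 0 0", "force": 20}}

```text
time_s: 1.75
position: [0.525, -0.3505, 0.2311]
ee_rot: [-3.136, -0.158, -0.002]
ft_force: [-0.4, 0.1, -0.3]
width: 0.996
finger_force: 0.0
```

```bash
cat >> h.py <<'E'
def pose():
    s=env.sense();R=cv2.Rodrigues(np.array(s['ee_rot'],float))[0];return np.array(s['position']),R,s
def to(x,y,z):
    p,R,s=pose();return (R.T@(np.array([x,y,z])-p)*1000).round(1)
def show():
    p,R,s=pose();print('t',round(s['time_s'],2),'p',p.round(4),'xaxis deg',round(np.degrees(np.arctan2(R[1,0],R[0,0])),2),'tilt',round(np.degrees(np.arccos(-R[2,2])),2),'F',np.round(s['ft_force'],1),'w',round(s['width']*85.4,1),'ff',np.round(s['finger_force'],1),'q',np.round(s['joints'],2))
E
python3 -c "
from h import *
show();print(to(.5228,-.3535,.085))"
```

```text
t 1.75 p [ 0.525  -0.3505  0.2311] xaxis deg 5.78 tilt 0.1 F [-0.4  0.1 -0.3] w 85.1 ff 0.0 q [-0.67  0.08  1.69  0.    1.36  0.8 ]
[ -2.7   3.  146.1]
```

Call:
{"api": "play_rows", "payload": {"steps": "85 -2.7 3 20 0;85 0 0 25 0;85 0 0 25 0;85 0 0 25 0;85 0 0 25 0;85 0 0 16 0;85 0 0 10 0;85 0 0 0 0;0 0 0 0 0;0 0 0 0 0;0 0 0 0 0;0 0 0 0 0;0 0 0 0 0;0 0 0 0 0;0 0 0 0 0;0 0 0 0 0;0 0 0 -10 0;0 0 0 -10 0;0 0 0 0 0", "force": 20}}

```text
time_s: 3.33
position: [0.5209, -0.3577, 0.1076]
ee_rot: [3.135, 0.152, 0.004]
ft_force: [0.0, -0.4, -3.1]
width: 0.209
finger_force: 20.1
```

```bash
python3 -c "
from h import *
show()
c=cam('scene');save(c,'grasp.png',(90,180,300,338),3.5)"
```

```text
t 3.33 p [ 0.5209 -0.3577  0.1076] xaxis deg 5.55 tilt 0.2 F [ 0.  -0.4 -3.1] w 17.8 ff 20.1 q [-0.69  0.19  1.8  -0.    1.15  0.79]
```

View pics/grasp.png

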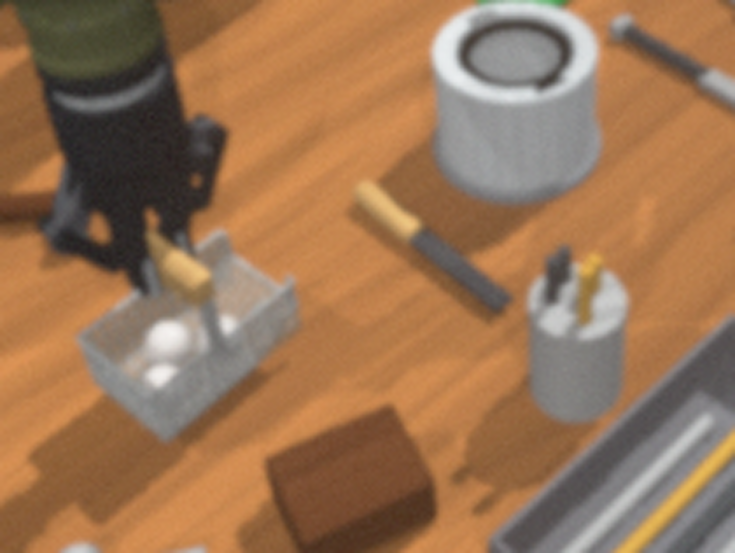

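The basket is held level and the balls are in it. I'll turn it into line with the pot's y axis, so the tipping corners miss the notches, and bring it in front of the pot.

Call:
{"api": "play_rows", "payload": {"steps": "0 0 0 -20 0.08;0 0 0 -25 0.08;0 0 0 -25 0.08;0 0 0 -27 0.08;0 0 0 0 0"}}

```text
time_s: 3.8
position: [0.5225, -0.359, 0.2093]
ee_rot: [3.115, -0.351, 0.015]
ft_force: [1.9, -0.2, -1.5]
width: 0.205
finger_force: 20.6
```

```bash
cat >> h.py <<'E'
POT=np.array([.5137,-.0226]);ES=np.array([.2215,.9751])
def S(s,h): # handle at s along pour axis, handle height h(mm)
    q=POT+ES*s/1000;return to(q[0],q[1],h/1000-.021)
E
python3 -c "
from h import *
show();print(S(-125,226))"
```

```text
t 3.8 p [ 0.5225 -0.359   0.2093] xaxis deg -12.86 tilt 0.66 F [ 1.9 -0.2 -1.5] w 17.5 ff 20.6 q [-0.69  0.1   1.72 -0.    1.32  1.11]
[ -83.4 -201.     2.4]
```

Call:
{"api": "play_rows", "payload": {"steps": "0 -4 -10 0 0;0 -8 -19 0 0;0 -9 -21.5 0 0;0 -9 -21.5 0 0;0 -9 -21.5 0 0;0 -9 -21.5 0 0;0 -9 -21.5 0 0;0 -9 -21.5 0 0;0 -9 -21.5 0 0;0 -6.5 -15 0 0;0 -2 -6.5 2 0;0 0 0 0 0;0 0 0 0 0;0 0 0 0 0"}}

```text
time_s: 4.97
position: [0.4828, -0.1429, 0.1995]
ee_rot: [3.122, -0.35, -0.002]
ft_force: [-0.3, 0.2, -4.6]
width: 0.204
finger_force: 20.5
```

```bash
python3 -c "
from h import *
show();print(S(-125,226), S(-110,207))
c=cam('scene');save(c,'near.png',(110,130,310,288),3.5)"
```

```text
t 4.97 p [ 0.4828 -0.1429  0.1995] xaxis deg -12.79 tilt 0.06 F [-0.3  0.2 -4.6] w 17.5 ff 20.5 q [-0.39 -0.18  2.   -0.    1.32  1.4 ]
[ 3.4  0.9 -5.5] [  3.5 -14.1  13.5]
```

View pics/near.png

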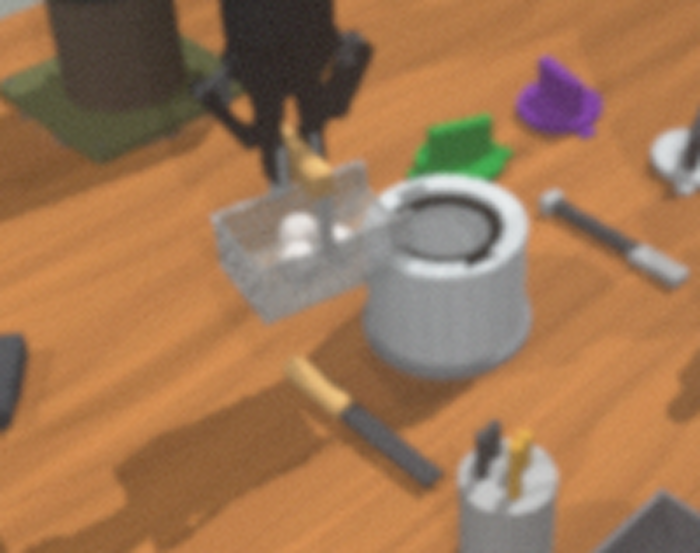

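The basket sits in front of the pot with its spout just over the near rim, at about (385,225). I'll lower it so the low part of the ramp meets the rim, then drag it forward in small steps while watching the force.

Call:
{"api": "play_rows", "payload": {"steps": "0 3.5 0 7 0;0 0 0 6.5 0;0 0 -6 0 0;0 0 -6 0 0;0 0 -4 0 0;0 0 0 0 0;0 0 0 0 0"}}

```text
time_s: 5.6
position: [0.4923, -0.1294, 0.19]
ee_rot: [3.119, -0.351, 0.01]
ft_force: [-0.6, -2.5, 6.4]
width: 0.204
finger_force: 22.8
```

```bash
python3 -c "
from h import *
show();print(S(-105,207), S(-98,207))"
```

```text
t 5.6 p [ 0.4923 -0.1294  0.19  ] xaxis deg -12.83 tilt 0.4 F [-0.6 -2.5  6.4] w 17.4 ff 22.8 q [-0.36 -0.17  2.01 -0.    1.3   1.43]
[-2.8 -3.9  4. ] [ -2.8 -10.9   4. ]
```

Call:
{"api": "play_rows", "payload": {"steps": "0 0 0 -6 0;0 0 -4 0 0;0 0 -4 0 0;0 0 -4 0 0;0 0 -4 0 0;0 0 0 0 0"}}

```text
time_s: 6.1
position: [0.4932, -0.1108, 0.1919]
ee_rot: [-3.121, 0.348, 0.002]
ft_force: [0.3, 0.3, -4.1]
width: 0.208
finger_force: 21.0
```

```bash
python3 -c "
from h import *
show();print(S(-90,211))"
```

```text
t 6.1 p [ 0.4932 -0.1108  0.1919] xaxis deg -12.73 tilt 0.1 F [ 0.3  0.3 -4.1] w 17.8 ff 21.0 q [-0.33 -0.17  2.01  0.    1.31  1.47]
[ 0.4 -0.6  1.9]
```

Call:
{"api": "play_rows", "payload": {"steps": "0 0 -3 1 0;0 0 -3 0 0;0 0 -3 0 0;0 0 -3 0 0;0 0 0 0 0"}}

```text
time_s: 6.52
position: [0.4963, -0.0997, 0.1918]
ee_rot: [-3.122, 0.349, -0.0]
ft_force: [-0.8, -0.2, -3.6]
width: 0.204
finger_force: 21.0
```

Call:
{"api": "play_rows", "payload": {"steps": "0 0 -4 1 0;0 0 -4 0 0;0 0 -4 0 0;0 0 0 0 0"}}

```text
time_s: 6.85
position: [0.499, -0.0877, 0.1908]
ee_rot: [-3.122, 0.349, 0.0]
ft_force: [0.2, 0.3, -4.4]
width: 0.212
finger_force: 21.0
```

```bash
python3 -c "
from h import *
show();print(S(-60,211))"
```

```text
t 6.85 p [ 0.499  -0.0877  0.1908] xaxis deg -12.75 tilt 0.03 F [ 0.2  0.3 -4.4] w 18.1 ff 21.0 q [-0.28 -0.17  2.01  0.    1.3   1.51]
[-0.  -6.8  0.8]
```

No contact at this height, though the earlier touch came from the front. So the side walls reach down flat to the spout end, and the ramp lies between them. I'll hook the front bottom corners against the pot's outer wall, about 10 mm below the rim, and swing the handle over them.

Call:
{"api": "play_rows", "payload": {"steps": "0 0 0 -8 0;0 0 10 -8 0;0 0 15 0 0;0 0 15 0 0;0 0 15 0 0;0 0 8 0 0;0 0 3 10 0;0 0 0 10 0;0 0 0 7 0;0 0 0 0 0;0 0 0 0 0"}}

```text
time_s: 7.77
position: [0.4836, -0.152, 0.1783]
ee_rot: [-3.121, 0.349, 0.004]
ft_force: [0.4, -0.2, -3.9]
width: 0.204
finger_force: 21.0
```

```bash
python3 -c "
from h import *
show();print(S(-121,201))"
```

```text
t 7.77 p [ 0.4836 -0.152   0.1783] xaxis deg -12.75 tilt 0.16 F [ 0.4 -0.2 -3.9] w 17.4 ff 21.0 q [-0.41 -0.16  2.02  0.    1.28  1.38]
[  0.7 -11.8  -1.7]
```

Call:
{"api": "play_rows", "payload": {"steps": "0 0.7 -5 -1.5 0;0 0 -5 0 0;0 0 -4 0 0;0 0 -3 0 0;0 0 0 0 0"}}

```text
time_s: 8.18
position: [0.4901, -0.1401, 0.1848]
ee_rot: [3.11, -0.343, 0.007]
ft_force: [-2.4, -12.7, 1.2]
width: 0.209
finger_force: 43.5
```

Call:
{"api": "play_rows", "payload": {"steps": "0 0 -3 0 0;0 0 -3 -1 0;0 0 -3 -2 0;0 0 0 0 0"}}

```text
time_s: 8.52
position: [0.492, -0.1337, 0.1885]
ee_rot: [3.105, -0.342, 0.009]
ft_force: [-3.6, -19.5, 2.7]
width: 0.207
finger_force: 71.8
```

```bash
python3 -c "
from h import *
show();print(S(-121,201))"
```

```text
t 8.52 p [ 0.492  -0.1337  0.1885] xaxis deg -12.58 tilt 1.08 F [ -3.6 -19.5   2.7] w 17.7 ff 71.8 q [-0.36 -0.17  2.01 -0.02  1.29  1.43]
[-3.6  7.7  8.7]
```

The fingers resist being forced open, so I'll open them in step with the tilt (width = 18 cosθ + 22 sinθ) while keeping the push on. First I'll back off and go a little lower.

Call:
{"api": "play_rows", "payload": {"steps": "0 0 8 0 0;0 0 8 3 0;0 0 2 5 0;0 0 0 0 0;0 0 0 0 0"}}

```text
time_s: 8.93
position: [0.4864, -0.1445, 0.1757]
ee_rot: [-3.121, 0.35, 0.002]
ft_force: [-0.5, 0.1, -4.5]
width: 0.205
finger_force: 22.4
```

```bash
python3 -c "
from h import *
show();print(S(-121,196))"
```

```text
t 8.93 p [ 0.4864 -0.1445  0.1757] xaxis deg -12.78 tilt 0.09 F [-0.5  0.1 -4.5] w 17.5 ff 22.4 q [-0.39 -0.15  2.02  0.    1.28  1.4 ]
[-0.4 -3.9  0.7]
```

Call:
{"api": "play_rows", "payload": {"steps": "0 0 -4 0 0;0 0 -4 0 0;18.3 0 -2 -1.5 0;19 0 -2 -1.5 0;19.7 0 -2 -1 0;20 0 -3 -1 0;20 0 0 0 0"}}

```text
time_s: 9.52
position: [0.4917, -0.1305, 0.1843]
ee_rot: [3.116, -0.347, 0.006]
ft_force: [-2.9, -7.6, 2.2]
width: 0.231
finger_force: 16.7
```

```bash
python3 -c "
from h import *
show();print(S(-111.5,202))"
```

```text
t 9.52 p [ 0.4917 -0.1305  0.1843] xaxis deg -12.72 tilt 0.44 F [-2.9 -7.6  2.2] w 19.7 ff 16.7 q [-0.36 -0.16  2.01 -0.01  1.29  1.43]
[-2.5  1.4  3.3]
```

That works: the width is 19.7 mm with the push still on. I'll continue in 5° steps.

Call:
{"api": "play_rows", "payload": {"steps": "20.4 0 -2.5 -1 0;20.8 0 -2.5 -1 0;21.2 0 -2.5 -1 0;21.6 0 -2.5 -1 0;21.6 0 0 0 0"}}

```text
time_s: 9.93
position: [0.4944, -0.121, 0.1891]
ee_rot: [3.115, -0.347, 0.009]
ft_force: [-1.7, -8.7, 5.0]
width: 0.256
finger_force: 16.1
```

Call:
{"api": "play_rows", "payload": {"steps": "22 0 -2.5 -1 0;22.4 0 -2.5 -1 0;22.8 0 -2.5 -1 0;23.2 0 -2.5 -1 0;23.2 0 0 0 0"}}

```text
time_s: 10.35
position: [0.497, -0.1109, 0.1935]
ee_rot: [3.116, -0.348, 0.01]
ft_force: [-1.8, -7.8, 5.8]
width: 0.272
finger_force: 13.8
```

```bash
python3 -c "
from h import *
show();print(S(-91,211))
c=cam('scene');save(c,'tip.png',(110,130,310,288),3.5)"
```

```text
t 10.35 p [ 0.497  -0.1109  0.1935] xaxis deg -12.73 tilt 0.52 F [-1.8 -7.8  5.8] w 23.2 ff 13.8 q [-0.32 -0.17  2.   -0.    1.3   1.47]
[-3.3  1.1  3.5]
```

View pics/tip.png

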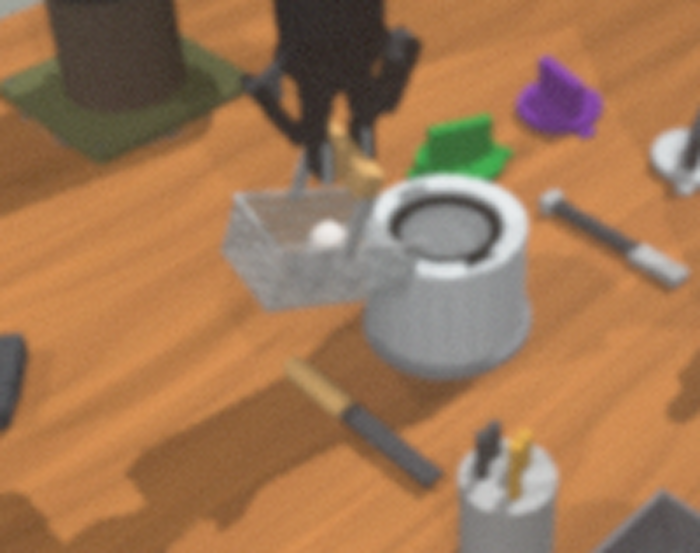

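The picture shows the basket tipped about 15°. Its front corner at (380,290) is hooked on the pot's wall, the spout is over the rim at (410,265), and the balls are still in. Continuing.

Call:
{"api": "play_rows", "payload": {"steps": "23.5 0 -2.6 -1 0;23.8 0 -2.6 -0.5 0;24.2 0 -2.7 -0.5 0;24.5 0 -2.7 -0.5 0;24.5 0 0 0 0"}}

```text
time_s: 10.82
position: [0.4995, -0.1003, 0.196]
ee_rot: [3.117, -0.348, 0.011]
ft_force: [-2.0, -6.7, 5.2]
width: 0.29
finger_force: 13.8
```

Call:
{"api": "play_rows", "payload": {"steps": "24.8 0 -2.7 -0.5 0;25.1 0 -2.7 -0.5 0;25.4 0 -2.8 -0.5 0;25.7 0 -2.8 -0.5 0;25.7 0 0 0 0"}}

```text
time_s: 11.23
position: [0.5017, -0.0889, 0.1975]
ee_rot: [3.118, -0.348, 0.01]
ft_force: [-0.8, -5.2, 6.2]
width: 0.302
finger_force: 12.2
```

```bash
python3 -c "
from h import *
show();print(S(-69.5,216))"
```

```text
t 11.23 p [ 0.5017 -0.0889  0.1975] xaxis deg -12.74 tilt 0.42 F [-0.8 -5.2  6.2] w 25.8 ff 12.2 q [-0.28 -0.17  2.   -0.    1.31  1.51]
[-3.   2.2  2.5]
```

Call:
{"api": "play_rows", "payload": {"steps": "25.9 0 -2.8 -0.3 0;26.1 0 -2.8 -0.3 0;26.3 0 -2.9 -0.3 0;26.6 0 -2.9 -0.3 0;26.6 0 0 0 0"}}

```text
time_s: 11.65
position: [0.503, -0.0766, 0.1962]
ee_rot: [3.122, -0.349, 0.003]
ft_force: [-0.5, -3.6, 5.9]
width: 0.308
finger_force: 11.6
```

Call:
{"api": "play_rows", "payload": {"steps": "26.8 0 -2.9 0 0;27 0 -2.9 0 0;27.2 0 -2.9 0 0;27.4 0 -2.9 0 0;27.4 0 0 0 0"}}

```text
time_s: 12.07
position: [0.5044, -0.0647, 0.1943]
ee_rot: [-3.121, 0.349, 0.002]
ft_force: [-0.4, -1.7, 1.0]
width: 0.323
finger_force: 7.1
```

```bash
python3 -c "
from h import *
show();print(S(-47,217))"
```

```text
t 12.07 p [ 0.5044 -0.0647  0.1943] xaxis deg -12.75 tilt 0.09 F [-0.4 -1.7  1. ] w 27.6 ff 7.1 q [-0.23 -0.17  2.    0.    1.31  1.56]
[-0.3  3.9 -1.7]
```

Call:
{"api": "play_rows", "payload": {"steps": "27.4 0 -3 0 0;27.6 0 -3 0 0;27.6 0 -3 0 0;27.8 0 -3 0 0;27.8 0 0 0 0"}}

```text
time_s: 12.48
position: [0.5071, -0.0531, 0.1943]
ee_rot: [-3.121, 0.349, 0.002]
ft_force: [-0.4, -1.9, -1.2]
width: 0.328
finger_force: 4.0
```

```bash
python3 -c "
from h import *
show();print(S(-36,217))
c=cam('scene');save(c,'tip2.png',(110,130,310,288),3.5)"
```

```text
t 12.48 p [ 0.5071 -0.0531  0.1943] xaxis deg -12.76 tilt 0.09 F [-0.4 -1.9 -1.2] w 28.0 ff 4.0 q [-0.21 -0.16  2.    0.    1.31  1.58]
[-0.3  4.8 -1.7]
```

View pics/tip2.png

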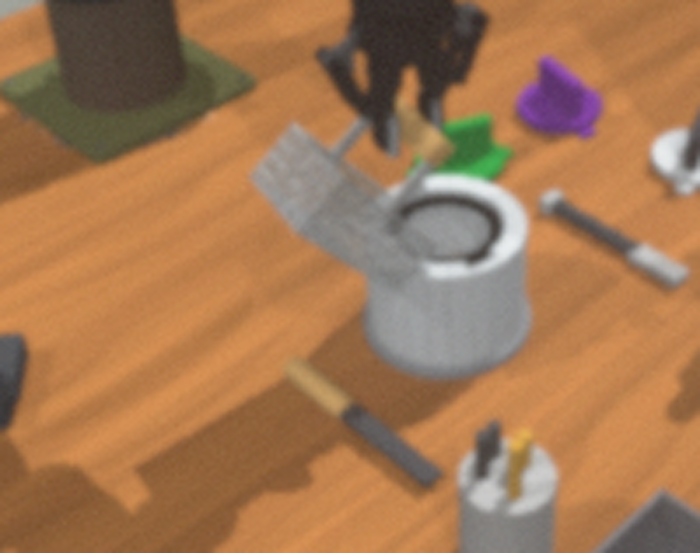

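The basket is now tipped about 43°, with its front on the rim at (400,280) and its spout over the mouth. I'll go on to about 50° and then grip.

Call:
{"api": "play_rows", "payload": {"steps": "27.8 0 -3 0.5 0;27.8 0 -3 0.5 0;28 0 -3 0.5 0;28 0 -3 0.5 0;28 0 -2 0 0;27 0 0 0 0;26 0 0 0 0;26 0 0 0 0;26 0 0 0 0"}}

```text
time_s: 13.28
position: [0.5105, -0.0401, 0.193]
ee_rot: [-3.122, 0.35, 0.0]
ft_force: [-0.4, 0.8, -0.4]
width: 0.311
finger_force: 19.8
```

```bash
python3 -c "
from h import *
show();print(S(-25,215))
c=cam('scene');a=c['color'][130:288,110:310,::-1];c=cam('top');b=c['color'][165:245,235:335,::-1]
f=lambda i:cv2.resize(i,(400,320),interpolation=cv2.INTER_CUBIC)
cv2.imwrite('pics/tip3.png',np.hstack([f(a),f(b)]))"
```

```text
t 13.28 p [ 0.5105 -0.0401  0.193 ] xaxis deg -12.8 tilt 0.03 F [-0.4  0.8 -0.4] w 26.6 ff 19.8 q [-0.18 -0.16  1.99  0.    1.31  1.61]
[-0.7  7.2 -1. ]
```

View pics/tip3.png

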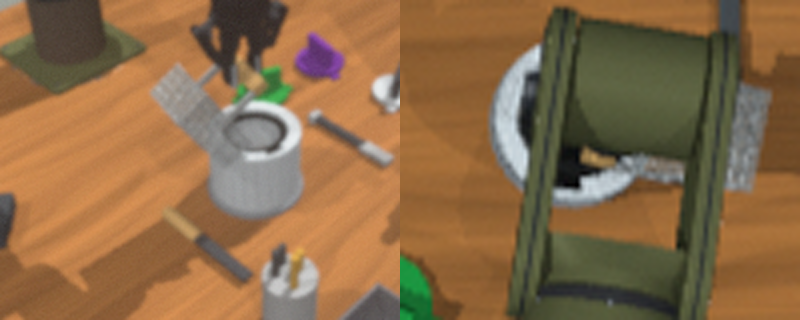

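The basket is about 50° down over the mouth. I'll lift slightly to weigh it and see whether all the balls are out.

Call:
{"api": "play_rows", "payload": {"steps": "24 0 0 -3 0;24 0 0 -4 0;24 0 0 -4 0;24 0 0 0 0;24 0 0 0 0;24 0 0 0 0"}}

```text
time_s: 13.88
position: [0.5105, -0.0403, 0.204]
ee_rot: [3.122, -0.35, 0.0]
ft_force: [-0.5, -0.4, -1.9]
width: 0.311
finger_force: 19.9
```

```bash
python3 -c "
from h import *
import time
show()
for k in range(3):
    c=cam('top');show()
save(c,'d.png',(235,165,335,245),6)"
```

```text
t 13.88 p [ 0.5105 -0.0403  0.204 ] xaxis deg -12.79 tilt 0.0 F [-0.5 -0.4 -1.9] w 26.6 ff 19.9 q [-0.18 -0.17  1.98 -0.    1.33  1.61]
t 13.93 p [ 0.5104 -0.0403  0.2039] xaxis deg -12.79 tilt 0.01 F [ 0.5  0.4 -2.1] w 26.5 ff 19.9 q [-0.18 -0.17  1.98  0.    1.33  1.61]
t 13.98 p [ 0.5104 -0.0402  0.2038] xaxis deg -12.79 tilt 0.02 F [ 0.6  0.  -3.1] w 26.7 ff 19.9 q [-0.18 -0.17  1.98  0.    1.33  1.61]
t 14.03 p [ 0.5103 -0.0402  0.2038] xaxis deg -12.79 tilt 0.03 F [-0.1 -0.8 -1.5] w 26.8 ff 19.9 q [-0.18 -0.17  1.98  0.    1.33  1.61]
```

Call:
{"api": "play_rows", "payload": {"steps": "24 0 0 -8 0;24 0 0 -10 0;24 0 0 -10 0;24 0 0 0 0;24 0 0 0 0;24 0 0 0 0"}}

```text
time_s: 14.53
position: [0.5106, -0.0403, 0.2323]
ee_rot: [3.122, -0.35, 0.001]
ft_force: [-0.6, 0.9, -2.7]
width: 0.31
finger_force: 20.0
```

```bash
python3 -c "
from h import *
for k in range(5):
    c=cam('top');s=env.sense();print(s['ft_force'][2],end=' ')
show()
c=cam('scene');a=c['color'][110:268,110:310,::-1]
cv2.imwrite('pics/tip4.png',cv2.resize(a,(800,600)))
for X in ([.5137,-.0226,.105],[.4,-.36,0]): print(X,to(*X))
p=ray(c,[[0,0]],0)"
```

```text
-2.2270389962611303 -3.315400642867659 -2.682437286433664 -1.6695729386774287 -2.046587495269037 t 14.78 p [ 0.5102 -0.0402  0.2315] xaxis deg -12.79 tilt 0.06 F [ 0.9 -0.5 -2. ] w 26.6 ff 20.0 q [-0.18 -0.19  1.95  0.    1.38  1.61]
[0.5137, -0.0226, 0.105] [ -0.4 -17.9 126.5]
[0.4, -0.36, 0] [-36.5 336.3 231.6]
```

View pics/tip4.png

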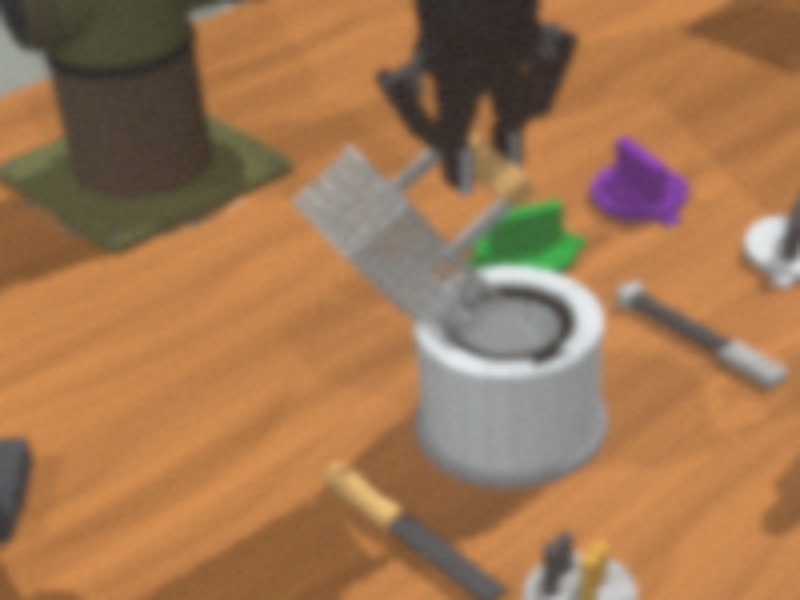

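The basket is held at about 50° and clear of the rim. The measured force of about 2.4 N matches the 2.9 N empty weight, against 4.6 N when full. I'll carry it back to its old place and lower it until the front corner touches.

Call:
{"api": "play_rows", "payload": {"steps": "24 0 0 -10 0;24 3 8 0 0;24 6.7 16.7 0 0;24 6.7 16.7 0 0;24 6.7 16.7 0 0;24 6.7 16.7 0 0;24 6.7 16.7 0 0;24 6.7 16.7 0 0;24 6.7 16.7 0 0;24 6.7 16.7 0 0;24 6.7 16.7 0 0;24 6.7 16.7 0 0;24 6.7 16.7 0 0;24 3 9 0 0;24 0 0 0 0;24 0 0 0 0"}}

```text
time_s: 16.17
position: [0.5437, -0.2539, 0.242]
ee_rot: [-3.121, 0.351, 0.001]
ft_force: [0.3, -0.3, -2.7]
width: 0.312
finger_force: 20.1
```

Call:
{"api": "play_rows", "payload": {"steps": "24 0 0 20 0;24 0 0 25 0;24 0 0 25 0;24 0 0 20 0;24 0 0 15 0;24 0 0 10 0;24 0 0 5 0;24 0 0 0 0;24 0 0 0 0"}}

```text
time_s: 16.92
position: [0.5443, -0.2536, 0.1229]
ee_rot: [3.122, -0.349, 0.002]
ft_force: [-0.9, 0.0, -2.7]
width: 0.307
finger_force: 20.2
```

```bash
python3 -c "
from h import *
show();print(to(.5435,-.2536,.1))
c=cam('top');im=c['color'][165:225,240:310].astype(int)
m=im.min(2)>140;print('rim bright px',m.sum())
for r in im[10:50:2].max(2)[:,10:60:2]: print(' '.join('%3d'%v for v in r))"
```

```text
t 16.92 p [ 0.5443 -0.2536  0.1229] xaxis deg -12.76 tilt 0.07 F [-0.9  0.  -2.7] w 26.3 ff 20.2 q [-0.53  0.11  1.86  0.    1.18  1.27]
[-0.8  0.2 22.9]
rim bright px 588
139 134 136 138 137 135 137 137 138 137 149 166 199 200 189 186 202 200 172 158 136 136 113 111 112
134 137 138 138 137 140 139 140 140 169 204 200 208 201 138  85  86 110 171 220 171 114 109 106 105
143 142 143 143 142 142 143 154 196 208 199 201 182 158 117  97  94  64 141 222 222 198 115  99 101
143 143 143 142 144 143 137 197 207 200 177 113  45  27  30  27  40  24 103 206 219 226 198 107 107
147 146 146 146 145 144 188 211 199 191  54  26  28  77  95  91  70  34  33  30 204 219 223 182 103
145 142 140 140 136 132 206 191 195  44  29  22  17  89 113 114 108  32  25  32  30 217 220 221 112
140 139 140 141 140 187 217 219 125  30  47  18  18  16  76  84  43  14  15  24  32  94 218 218 181
142 143 143 142 127 198 219 219  63  45 127  24  12  16  19  15  13  19   9  26  30  30 217 218 219
146 146 144 144 131 211 221 190  32 110 132  22  16  14  16  16  17  17  16  25  25  31 173 219 219
153 152 152 150 138 221 217 
[... 371 characters left out ...]

153 152 148 143 126 175 222 218 117  35 102 121  69  13  13  20  19  16  13  22  29  93 218 222 198
162 154 144 144 140 142 223 222 219  48  30  81  23  18  13  17  18  18  23  31  33 218 205 221 125
171 166 155 146 146 125 178 221 220 188  32  32  31  26  25  21  21  26  30  33 194 219 220 182 118
170 159 158 158 150 136 126 215 222 220 199  99  22  29  28  30  29  26  86 216 219 205 219 119 119
158 148 149 146 145 147 122 131 217 225 221 103  20  20  21 140 168 181 219 205 220 205 119 118 116
148 147 147 146 149 151 150 130 131 182 222 171  61  22  16 155 220 223 220 224 191 110 118 117 113
149 149 149 150 150 150 153 151 142 133 161 186 220 220 199 209 220 219 186 126  98 132 134 134 138
```

Three grey blobs are visible inside the dark mouth, so all three balls are in the pot. Lowering until it touches.

Call:
{"api": "play_rows", "payload": {"steps": "24 0 0 6 0;24 0 0 6 0;24 0 0 4 0;24 0 0 3 0;24 0 0 0 0"}}

```text
time_s: 17.38
position: [0.5431, -0.2533, 0.1018]
ee_rot: [-3.121, 0.35, 0.003]
ft_force: [0.6, -0.4, -1.9]
width: 0.312
finger_force: 20.2
```

Call:
{"api": "play_rows", "payload": {"steps": "24 0 0 3 0;24 0 0 3 0;24 0 0 0 0"}}

```text
time_s: 17.63
position: [0.5441, -0.2535, 0.0975]
ee_rot: [-3.122, 0.35, -0.0]
ft_force: [-0.6, 2.1, 1.6]
width: 0.307
finger_force: 20.0
```

```bash
python3 -c "
from h import *
show()"
```

```text
t 17.63 p [ 0.5441 -0.2535  0.0975] xaxis deg -12.79 tilt 0.03 F [-0.6  2.1  1.6] w 26.2 ff 20.0 q [-0.53  0.13  1.87  0.    1.13  1.27]
```

Contact. I'll loosen the grip so the bar leans on the rear finger, then follow it back and down.

Call:
{"api": "play_rows", "payload": {"steps": "30 0 0 0 0;34 0 0 0 0;36 0 0 0 0;36 0 4 0 0;36 0 6 0 0;36 0 7 0 0;36 0 7 0 0;36 0 7 0 0;36 0 7 0 0;36 0 7 0 0;36 0 0 0 0"}}

```text
time_s: 18.55
position: [0.5334, -0.299, 0.0969]
ee_rot: [3.121, -0.352, -0.0]
ft_force: [-0.7, -2.2, 0.2]
width: 0.424
finger_force: 0.3
```

```bash
python3 -c "
from h import *
show()"
```

```text
t 18.55 p [ 0.5334 -0.299   0.0969] xaxis deg -12.87 tilt 0.03 F [-0.7 -2.2  0.2] w 36.2 ff 0.3 q [-0.6   0.16  1.85 -0.    1.13  1.2 ]
```

Call:
{"api": "play_rows", "payload": {"steps": "36 0 6 0 0;36 0 6 0 0;36 0 6 1 0;36 0 6 1 0;36 0 6 1 0;36 0 6 1 0;36 0 6 1 0;36 0 6 1 0;36 0 6 0 0;36 0 6 0 0;36 0 6 0 0;36 0 0 0 0;36 0 0 0 0"}}

```text
time_s: 19.63
position: [0.5193, -0.3625, 0.0914]
ee_rot: [3.122, -0.351, 0.001]
ft_force: [-0.7, -2.4, 0.8]
width: 0.425
finger_force: 1.3
```

```bash
python3 -c "
from h import *
show()"
```

```text
t 19.63 p [ 0.5193 -0.3625  0.0914] xaxis deg -12.83 tilt 0.05 F [-0.7 -2.4  0.8] w 36.3 ff 1.3 q [-0.69  0.21  1.8   0.    1.13  1.1 ]
```

Call:
{"api": "play_rows", "payload": {"steps": "36 0 5 0 0;36 0 5 0 0;36 0 5 0 0;36 0 0 0 0;36 0 0 0 0"}}

```text
time_s: 20.05
position: [0.5158, -0.3767, 0.091]
ee_rot: [-3.122, 0.35, 0.0]
ft_force: [0.1, 0.2, 0.5]
width: 0.423
finger_force: 0.0
```

Call:
{"api": "play_rows", "payload": {"steps": "36 0 5 0 0;36 0 5 0 0;36 0 5 0 0;36 0 0 0 0;36 0 0 0 0"}}

```text
time_s: 20.47
position: [0.5125, -0.3914, 0.0909]
ee_rot: [-3.122, 0.351, -0.0]
ft_force: [0.4, 1.4, -0.0]
width: 0.424
finger_force: 0.6
```

```bash
python3 -c "
from h import *
show()"
```

```text
t 20.47 p [ 0.5125 -0.3914  0.0909] xaxis deg -12.82 tilt 0.0 F [ 0.4  1.4 -0. ] w 36.2 ff 0.6 q [-0.74  0.23  1.77  0.    1.14  1.06]
```

The basket has come down flat. I'll centre on the bar, open and rise, then check that it stands upright.

Call:
{"api": "play_rows", "payload": {"steps": "36 0 -5 0 0;36 0 -4 0 0;70 0 0 0 0;85 0 0 0 0;85 0 0 0 0;85 0 0 0 0;85 0 0 -15 0;85 0 0 -25 0;85 0 0 -30 0;85 0 0 -30 0;85 0 0 -20 0;85 0 -20 0 0;85 0 -30 0 0;85 0 -35 0 0;85 0 -35 0 0;85 0 -35 0 0;85 0 -35 0 0;85 0 -35 0 0;85 0 -35 0 0;85 0 0 0 0"}}

```text
time_s: 22.13
position: [0.5732, -0.124, 0.2127]
ee_rot: [-3.121, 0.342, -0.003]
ft_force: [-0.8, 0.5, -0.5]
width: 0.995
finger_force: 0.0
```

```bash
python3 - <<'E'
from h import *
show()
c=cam('top');im=c['color'];S_=6;x0,y0,x1,y1=344,160,420,220
u=cv2.resize(im[y0:y1,x0:x1],None,fx=S_,fy=S_,interpolation=cv2.INTER_CUBIC);h=cv2.cvtColor(u,cv2.COLOR_RGB2HSV)
m=((h[...,1]>120)&(h[...,2]>165)&(h[...,0]>14)).astype(np.uint8)
cs,_=cv2.findContours(m,cv2.RETR_EXTERNAL,cv2.CHAIN_APPROX_NONE);k=max(cs,key=cv2.contourArea)
b=(cv2.boxPoints(cv2.minAreaRect(k))+.5)/S_-.5+[x0,y0];w=ray(c,b,.117);print('handle at .117:',w.mean(0).round(4),np.linalg.norm(w[1]-w[0]).round(4),np.linalg.norm(w[2]-w[1]).round(4))
# two-view height of handle centroid
s=cam('scene');hs=cv2.cvtColor(s['color'],cv2.COLOR_RGB2HSV)
q=proj(s,[w.mean(0)-[0,0,.006]])[0];print('predicted scene px',q)
x,y=q.round().astype(int);r=hs[y-25:y+25,x-25:x+25];mm=((r[...,1]>110)&(r[...,2]>170)&(r[...,0]>14)).astype(np.uint8)
n,_,st,ce=cv2.connectedComponentsWithStats(mm)
for i in range(1,n):
    if st[i,4]>30: print(st[i,4],ce[i]+[x-25,y-25])
print('to lid above',to(.532,.312,.231))
E
```

```text
t 22.13 p [ 0.5732 -0.124   0.2127] xaxis deg -12.49 tilt 0.15 F [-0.8  0.5 -0.5] w 85.0 ff 0.0 q [-0.31 -0.    1.82  0.    1.33  1.48]
handle at .117: [ 0.4291 -0.3689  0.117 ] 0.0053 0.0266
predicted scene px [111.65110014 240.22974029]
142 [128.05633803 255.4084507 ]
to lid above [-135.9 -420.4  -19.1]
```

```bash
python3 - <<'E'
from h import *
s=cam('scene');c=cam('top')
print('scene proj of (.515,-.385,.106)',proj(s,[[.515,-.385,.106]]),'top',proj(c,[[.515,-.385,.106]]))
h=cv2.cvtColor(c['color'],cv2.COLOR_RGB2HSV);m=((h[...,1]>110)&(h[...,2]>150)&(h[...,0]>14)).astype(np.uint8);m[:, :344]=0;m[:,430:]=0;m[:160]=0;m[225:]=0
n,_,st,ce=cv2.connectedComponentsWithStats(m)
for i in range(1,n):
    if st[i,4]>20: print('top',st[i],ce[i])
hs=cv2.cvtColor(s['color'],cv2.COLOR_RGB2HSV);m=((hs[...,1]>110)&(hs[...,2]>170)&(hs[...,0]>14)).astype(np.uint8);n,_,st,ce=cv2.connectedComponentsWithStats(m[230:290,90:180])
for i in range(1,n):
    if st[i,4]>30: print('scene',st[i],ce[i]+[90,230])
E
```

```text
scene proj of (.515,-.385,.106) [[125.49334203 264.20402243]] top [[389.67466925 190.26257883]]
top [365 160  12   5  32] [370.65625 161.15625]
top [385 178   4  14  22] [386.40909091 184.27272727]
top [347 195  24  12  84] [354.83333333 201.72619048]
top [345 208  21   6  51] [353.76470588 210.96078431]
top [344 213  49  12 343] [367.82215743 219.59475219]
scene [ 31  17  18  24 162] [129.35802469 256.9382716 ]
```

```bash
python3 - <<'E'
from h import *
s=cam('scene');c=cam('top')
def comp(cc,box,lo):
    x0,y0,x1,y1=box;u=cv2.resize(cc['color'][y0:y1,x0:x1],None,fx=6,fy=6,interpolation=cv2.INTER_CUBIC);h=cv2.cvtColor(u,cv2.COLOR_RGB2HSV)
    m=((h[...,1]>lo[0])&(h[...,2]>lo[1])&(h[...,0]>lo[2])).astype(np.uint8)
    k=max(cv2.findContours(m,0,1)[0],key=cv2.contourArea);b=(cv2.boxPoints(cv2.minAreaRect(k))+.5)/6-.5+[x0,y0];return b,cv2.contourArea(k)/36
b,a=comp(s,(110,240,150,280),(110,150,14));print('scene box',b.round(1).tolist(),a)
for z in (.08,.106,.117):
    w=ray(s,b,z);print(z,w.mean(0).round(4),[round(float(np.linalg.norm(w[i]-w[i-1])),4) for i in (1,2)],'top px',proj(c,[w.mean(0)]).round(1))
im=c['color']
for y in range(170,206,3): print(y,[tuple(int(v) for v in im[y,x]) for x in range(378,400,3)])
E
```

```text
scene box [[118.2, 248.7], [127.5, 244.0], [141.0, 270.5], [131.7, 275.3]] 238.94444444444446
0.08 [ 0.4843 -0.3614  0.08  ] [0.0252, 0.1001] top px [[381.  200.2]]
0.106 [ 0.5082 -0.3703  0.106 ] [0.0243, 0.0961] top px [[385.4 192.5]]
0.117 [ 0.5182 -0.3741  0.117 ] [0.0238, 0.0945] top px [[387.3 189.2]]
170 [(119, 79, 42), (118, 78, 40), (115, 77, 38), (117, 79, 44), (117, 80, 42), (111, 74, 41), (108, 73, 38), (109, 73, 40)]
173 [(104, 67, 36), (106, 71, 39), (105, 71, 39), (105, 68, 37), (106, 70, 37), (105, 71, 38), (106, 70, 37), (108, 73, 41)]
176 [(110, 73, 39), (111, 75, 41), (111, 76, 39), (122, 88, 52), (111, 74, 38), (113, 76, 40), (111, 74, 39), (111, 74, 37)]
179 [(114, 120, 123), (99, 95, 91), (70, 68, 65), (158, 128, 79), (136, 110, 68), (114, 76, 40), (115, 77, 40), (115, 77, 41)]
182 [(119, 115, 109), (113, 108, 104), (83, 74, 57), (157, 128, 81), (127, 108, 75), (104, 103, 99), (111, 97, 86), (109, 77, 48)]
185 [(120, 116, 109), (142, 147, 146), (77, 65, 43), (150, 122, 76), (123, 105, 81), (113, 113, 111), (89, 85, 80), (117, 95, 78)]
188 [(136, 132, 125), (133, 131, 124), (94, 78, 48), (145, 118, 74), (110, 105, 99), (113, 105, 98), (104, 101, 97), (114, 78, 46)]
191 [(135, 131, 127), (128, 121, 112), (132, 108, 69), (141, 115, 73), (127, 124, 120), (110, 106, 99), (87, 84, 81), (115, 77, 41)]
194 [(142, 140, 134), (115, 106, 94), (152, 123, 75), (138, 112, 70), (120, 122, 124), (99, 92, 83), (110, 115, 115), (118, 80, 40)]
197 [(128, 122, 114), (100, 89, 74), (151, 123, 77), (140, 114, 74), (119, 116, 113), (93, 93, 90), (109, 98, 88), (118, 77, 39)]
200 [(127, 124, 120), (83, 73, 56), (146, 117, 74), (132, 113, 79), (125, 119, 113), (95, 92, 85), (120, 98, 82), (122, 81, 41)]
203 [(122, 99, 78), (87, 82, 76), (107, 99, 88), (145, 147, 144), (113, 111, 107), (105, 103, 99), (117, 85, 53), (117, 79, 41)]
```

Checking the two views against each other, the handle fits only at about 0.115 m height and its length is right, so the basket stands upright. Next is the lid.

Call:
{"api": "play_rows", "payload": {"steps": "85 -5 -15 -19 0;85 -9.5 -29 0 0;85 -9.5 -29 0 0;85 -9.5 -29 0 0;85 -9.5 -29 0 0;85 -9.5 -29 0 0;85 -9.5 -29 0 0;85 -9.5 -29 0 0;85 -9.5 -29 0 0;85 -9.5 -29 0 0;85 -9.5 -29 0 0;85 -9.5 -29 0 0;85 -9.5 -29 0 0;85 -9.5 -29 0 0;85 -8 -28 0 0;85 0 0 0 0"}}

```text
time_s: 23.77
position: [0.5319, 0.3139, 0.23]
ee_rot: [-3.121, 0.346, 0.001]
ft_force: [-0.9, -0.5, 0.3]
width: 0.992
finger_force: 0.0
```

Call:
{"api": "play_rows", "payload": {"steps": "85 0 0 0 -0.12;85 0 0 0 -0.12;85 0 0 0 -0.12;85 0 0 0 -0.12;85 0 0 0 -0.12;85 0 0 0 -0.12;85 0 0 0 -0.12;85 0 0 0 -0.12;85 0 0 0 -0.12;85 0 0 0 -0.12;85 0 0 0 -0.12;85 0 0 0 -0.12;85 0 0 0 -0.12;85 0 0 0 -0.12;85 0 0 0 -0.12;85 0 0 0 -0.12;85 0 0 0 -0.12;85 0 0 0 -0.12;85 0 0 0 0;85 0 0 0 0"}}

```text
time_s: 25.43
position: [0.5326, 0.3097, 0.23]
ee_rot: [1.786, 2.584, -0.0]
ft_force: [-0.7, 0.2, -0.0]
width: 0.996
finger_force: 0.0
```

```bash
python3 - <<'E'
from h import *
show();print(to(.532,.312,.019))
s=cam('scene');x,y=proj(s,[[.532,.312,.03]])[0].round().astype(int);print(x,y)
u=cv2.resize(s['color'][y-22:y+22,x-28:x+28],None,fx=6,fy=6,interpolation=cv2.INTER_CUBIC);h=cv2.cvtColor(u,cv2.COLOR_RGB2HSV);o=np.array([x-28,y-22])
m=((h[...,1]<60)&(h[...,2]>150)).astype(np.uint8);m=cv2.morphologyEx(m,cv2.MORPH_CLOSE,np.ones((25,25)))
n,_,st,ce=cv2.connectedComponentsWithStats(m)
for i in range(1,n):
    if st[i,4]>1000:
        a=st[i];p=(np.array([[a[0]+a[2]/2,a[1]+a[3]/2]])+.5)/6-.5+o;print(a,p,ray(s,p,.008).round(4))
print(proj(s,[[.532,.312,.008],[.532,.312,.052]]))
cv2.imwrite('pics/lids.png',u[:,:,::-1])
E
```

```text
t 25.43 p [0.5326 0.3097 0.23  ] xaxis deg 110.69 tilt 0.02 F [-0.7  0.2 -0. ] w 85.1 ff 0.0 q [ 0.44  0.05  1.73 -0.    1.36  0.08]
[  2.4   0.3 211. ]
309 169
[   90   119   159   112 10294] [[308.83333333 175.75      ]] [[0.5393 0.3047 0.008 ]]
[[308.36640506 174.04166095]
 [309.66934699 163.59845896]]
```

Call:
{"api": "play_rows", "payload": {"steps": "85 2.5 0 15 -0.04;85 0 -0.7 25 0;85 0 0 25 0;85 0 0 25 0;85 0 0 25 0;85 0 0 25 0;85 0 0 25 0;85 0 0 20 0;85 0 0 12 0;85 0 0 8 0;85 0 0 4 0;85 0 0 0 0;0 0 0 0 0;0 0 0 0 0;0 0 0 0 0;0 0 0 0 0;0 0 0 0 0;0 0 0 0 0;0 0 0 0 0;0 0 0 0 0", "force": 40}}

```text
time_s: 27.15
position: [0.531, 0.3133, 0.0217]
ee_rot: [1.728, 2.623, 0.002]
ft_force: [0.6, 1.1, 2.0]
width: 0.156
finger_force: 40.1
```

```bash
python3 -c "
from h import *
show()"
```

```text
t 27.15 p [0.531  0.3133 0.0217] xaxis deg 113.26 tilt 0.08 F [0.6 1.1 2. ] w 13.4 ff 40.1 q [0.45 0.26 1.87 0.   1.01 0.04]
```

Call:
{"api": "play_rows", "payload": {"steps": "0 0 0 0 0;0 0 0 -10 0;0 0 0 -20 0;0 0 0 -25 0;0 0 0 -25 -0.1;0 0 0 -25 -0.1;0 0 0 -25 -0.1;0 0 0 -25 -0.1;0 0 0 -20 -0.1;0 0 0 0 -0.1;0 0 0 0 -0.1;0 0 0 0 -0.1;0 0 0 0 -0.1;0 0 0 0 -0.04;0 0 0 0 0;0 0 0 0 0", "force": 100}}

```text
time_s: 28.48
position: [0.5297, 0.3127, 0.1951]
ee_rot: [-0.354, -3.12, 0.002]
ft_force: [-0.2, 0.0, -3.2]
width: 0.146
finger_force: 97.8
```

```bash
python3 -c "
from h import *
show();print(to(.5137,-.0226,.195))"
```

```text
t 28.48 p [0.5297 0.3127 0.1951] xaxis deg 167.05 tilt 0.13 F [-0.2  0.  -3.2] w 12.5 ff 97.8 q [ 0.45  0.07  1.77 -0.    1.3  -0.9 ]
[ -59.6 -330.3    0.5]
```

Call:
{"api": "play_rows", "payload": {"steps": "0 -2 -12 0 0;0 -5 -27 0 0;0 -5 -27 0 0;0 -5 -27 0 0;0 -5 -27 0 0;0 -5 -27 0 0;0 -5 -27 0 0;0 -5 -27 0 0;0 -5 -27 0 0;0 -5 -27 0 0;0 -5 -27 0 0;0 -4.6 -27 0 0;0 -5 -21 0 0;0 -3 0 0 0;0 0 0 0 0;0 0 0 0 0"}}

```text
time_s: 29.82
position: [0.5195, -0.0231, 0.1959]
ee_rot: [-0.354, -3.121, -0.0]
ft_force: [-1.0, -0.5, -3.7]
width: 0.148
finger_force: 98.3
```

```bash
python3 - <<'E'
from h import *
show();print(to(.5137,-.0226,.195))
s=cam('scene');p,R,_=pose()
x,y=proj(s,[[p[0],p[1],p[2]-.0]])[0].round().astype(int);print(x,y)
u=cv2.resize(s['color'][y-60:y+90,x-100:x+100],None,fx=4,fy=4,interpolation=cv2.INTER_CUBIC)[:,:,::-1].copy()
ax=R[:,0];zt=p[2]-.019+.0  # underside est TCP-.0215
und=p-[0,0,.0215]
def dot(X,col):
    q=(proj(s,[X])[0]-[x-100,y-60]+.5)*4;cv2.circle(u,tuple(int(v) for v in q),3,col,-1)
for k in(-.055,.055): dot(und+ax*k,(0,0,255))
for a in np.linspace(0,2*np.pi,24,endpoint=False): dot(und+[.045*np.cos(a),.045*np.sin(a),.012],(255,0,255))
P=np.array([.5137,-.0226,.105])
for a in np.linspace(0,2*np.pi,32,endpoint=False): dot(P+[.0485*np.cos(a),.0485*np.sin(a),0],(0,255,0))
px=np.array([.975,-.2215,0])
for k in(-.0595,.0595): dot(P+px*k,(0,255,255))
cv2.imwrite('pics/lidover.png',u)
E
```

```text
t 29.82 p [ 0.5195 -0.0231  0.1959] xaxis deg 167.07 tilt 0.03 F [-1.  -0.5 -3.7] w 12.6 ff 98.3 q [-0.15 -0.14  1.97  0.    1.31 -1.49]
[ 5.8 -0.8  0.9]
238 167
```

View pics/lidover.png

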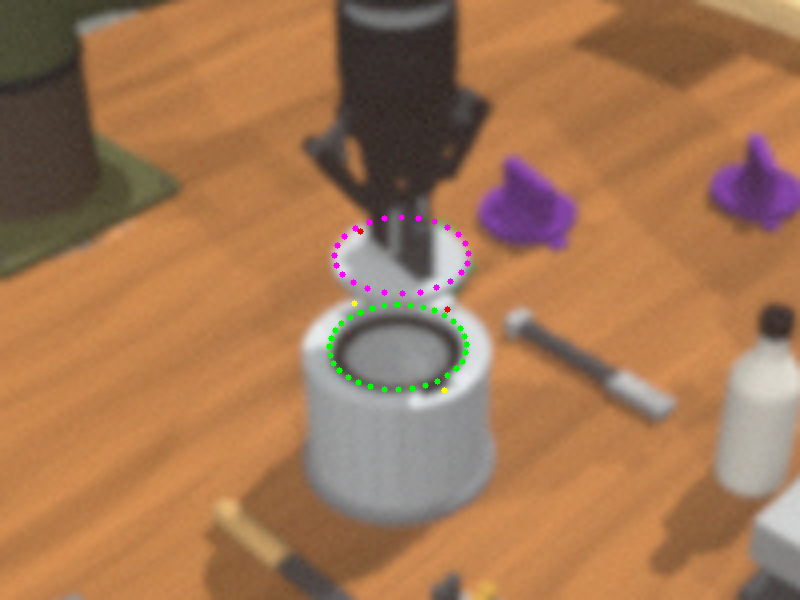

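The overlay shows the lid's disc in the pink circle around (402,255) and the mouth in the green circle around (398,347). Both match, so I'll correct the 6 mm offset and descend.

Call:
{"api": "play_rows", "payload": {"steps": "0 3 -0.4 10 0;0 2.8 -0.4 15 0;0 0 0 15 0;0 0 0 12 0;0 0 0 8 0;0 0 0 4 0;0 0 0 0 0;0 0 0 0 0"}}

```text
time_s: 30.53
position: [0.5143, -0.0224, 0.1322]
ee_rot: [0.352, 3.122, -0.0]
ft_force: [-0.3, -0.5, -3.9]
width: 0.148
finger_force: 98.3
```

```bash
python3 -c "
from h import *
show();print(to(.5137,-.0226,.1267))"
```

```text
t 30.53 p [ 0.5143 -0.0224  0.1322] xaxis deg 167.13 tilt 0.02 F [-0.3 -0.5 -3.9] w 12.6 ff 98.3 q [-0.15 -0.09  2.04 -0.    1.19 -1.49]
[ 0.5 -0.3  5.5]
```

Now down onto the ring, watching the force.

Call:
{"api": "play_rows", "payload": {"steps": "0 0.5 0 2 0;0 0 0 2 0;0 0 0 2 0;0 0 0 2 0;0 0 0 0 0;0 0 0 0 0"}}

```text
time_s: 31.03
position: [0.5134, -0.0224, 0.1238]
ee_rot: [-0.352, -3.121, -0.0]
ft_force: [-0.1, -0.7, -3.4]
width: 0.147
finger_force: 98.3
```

Call:
{"api": "play_rows", "payload": {"steps": "0 0 0 2 0;0 0 0 2 0;0 0 0 0 0;0 0 0 0 0"}}

```text
time_s: 31.37
position: [0.5139, -0.0225, 0.1208]
ee_rot: [0.352, 3.121, -0.0]
ft_force: [-2.8, -0.0, 2.3]
width: 0.148
finger_force: 99.1
```

```bash
python3 -c "
from h import *
show();print(to(.5137,-.0226,.1227))"
```

```text
t 31.37 p [ 0.5139 -0.0225  0.1208] xaxis deg 167.12 tilt 0.05 F [-2.8 -0.   2.3] w 12.7 ff 99.1 q [-0.15 -0.08  2.05 -0.    1.17 -1.49]
[ 0.2 -0.1 -1.9]
```

The lid is in the mouth, its underside about 6 mm below the rim, and the reaction is about 6 N as expected of the ring. Pressing on to 20 mm.

Call:
{"api": "play_rows", "payload": {"steps": "0 0 0 2.5 0;0 0 0 2.5 0;0 0 0 2.5 0;0 0 0 2.5 0;0 0 0 0 0;0 0 0 0 0"}}

```text
time_s: 31.87
position: [0.5141, -0.0225, 0.1113]
ee_rot: [0.352, 3.121, -0.0]
ft_force: [-3.5, 0.2, 8.5]
width: 0.144
finger_force: 99.9
```

```bash
python3 -c "
from h import *
show();print(to(.5137,-.0226,.1067))"
```

```text
t 31.87 p [ 0.5141 -0.0225  0.1113] xaxis deg 167.12 tilt 0.06 F [-3.5  0.2  8.5] w 12.3 ff 99.9 q [-0.15 -0.07  2.06 -0.    1.15 -1.49]
[ 0.4 -0.2  4.6]
```

Call:
{"api": "play_rows", "payload": {"steps": "0 0.8 0 2 0;0 0 0 2 0;0 0 0 1.6 0;0 0 0 0 0;0 0 0 0 0"}}

```text
time_s: 32.28
position: [0.5141, -0.0225, 0.1067]
ee_rot: [0.352, 3.119, -0.001]
ft_force: [-4.0, 0.6, 11.7]
width: 0.15
finger_force: 100.3
```

```bash
python3 -c "
from h import *
show();print(to(.5137,-.0226,.1067))"
```

```text
t 32.28 p [ 0.5141 -0.0225  0.1067] xaxis deg 167.13 tilt 0.16 F [-4.   0.6 11.7] w 12.8 ff 100.3 q [-0.15 -0.07  2.06 -0.    1.14 -1.49]
[ 0.4 -0.2  0. ]
```

At depth. Twisting clockwise.

Call:
{"api": "play_rows", "payload": {"steps": "0 0 0 0 0.08;0 0 0 0 0.08;0 0 0 0 0.08;0 0 0 0 0.08;0 0 0 0 0"}}

```text
time_s: 32.7
position: [0.5153, -0.0227, 0.1075]
ee_rot: [0.847, 3.019, 0.001]
ft_force: [0.3, -1.7, 10.8]
width: 0.146
finger_force: 100.6
```

```bash
python3 -c "
from h import *
show();print(to(.5137,-.0226,.1067),env.sense()['torque'])"
```

```text
t 32.7 p [ 0.5153 -0.0227  0.1075] xaxis deg 148.64 tilt 0.34 F [ 0.3 -1.7 10.8] w 12.5 ff 100.6 q [-0.15 -0.07  2.06 -0.    1.14 -1.17]
[ 1.4 -0.7  0.8] [-0.02674903  0.45439229 -0.2716024 ]
```

Call:
{"api": "play_rows", "payload": {"steps": "0 0 0 0 0.08;0 0 0 0 0.08;0 0 0 0 0.08;0 0 0 0 0.08;0 0 0 0 0.08;0 0 0 0 0.08;0 0 0 0 0.08;0 0 0 0 0.08;0 0 0 0 0.08;0 0 0 0 0.08;0 0 0 0 0.08;0 0 0 0 0.08;0 0 0 0 0.08;0 0 0 0 0.08;0 0 0 0 0.05;0 0 0 0 0;0 0 0 0 0"}}

```text
time_s: 34.12
position: [0.5151, -0.0228, 0.1074]
ee_rot: [2.372, 2.053, 0.005]
ft_force: [-1.9, -0.2, 11.4]
width: 0.145
finger_force: 100.5
```

```bash
python3 -c "
from h import *
show();print(to(.5137,-.0226,.1067),env.sense()['torque'])"
```

```text
t 34.12 p [ 0.5151 -0.0228  0.1074] xaxis deg 81.77 tilt 0.31 F [-1.9 -0.2 11.4] w 12.4 ff 100.5 q [-0.15 -0.07  2.06 -0.    1.14 -0.  ]
[-0.  -1.4  0.7] [-0.08125023  0.52624943  0.07555839]
```

Turned 85°, which is in the pocket range. I'll ease up so the spring lifts the lugs in.

Call:
{"api": "play_rows", "payload": {"steps": "0 0 0 -2 0;0 0 0 -2 0;0 0 0 -2 0;0 0 0 -2 0;0 0 0 -2 0;0 0 0 0 0;0 0 0 0 0"}}

```text
time_s: 34.7
position: [0.5149, -0.0228, 0.1148]
ee_rot: [2.371, 2.053, 0.006]
ft_force: [6.1, -1.9, -0.8]
width: 0.145
finger_force: 99.7
```

Call:
{"api": "play_rows", "payload": {"steps": "0 0 0 -1.5 0;0 0 0 -1.5 0;0 0 0 0 0;0 0 0 0 0"}}

```text
time_s: 35.03
position: [0.5148, -0.0228, 0.1149]
ee_rot: [2.371, 2.053, 0.007]
ft_force: [14.7, -2.5, -16.3]
width: 0.145
finger_force: 98.6
```

```bash
python3 -c "
from h import *
show()"
```

```text
t 35.03 p [ 0.5148 -0.0228  0.1149] xaxis deg 81.76 tilt 0.39 F [ 14.7  -2.5 -16.3] w 12.4 ff 98.6 q [-0.15 -0.08  2.06 -0.    1.15 -0.  ]
```

It is locked: the lid stays at exactly the expected height (0.1149 m) against an upward pull. I'll relax, release and rise.

Call:
{"api": "play_rows", "payload": {"steps": "0 0 0 2.5 0;0 0 0 0 0;0 0 0 0 0;20 0 0 0 0;40 0 0 0 0;60 0 0 0 0;60 0 0 0 0;60 0 0 0 0;60 0 0 -10 0;60 0 0 -20 0;60 0 0 -30 0;60 0 0 -30 0;60 0 0 -30 0;60 -30 0 0 0;60 -35 0 0 0;60 -35 0 0 0;60 -35 0 0 0;60 -35 0 0 0;60 0 0 0 0;60 0 0 0 0", "force": 20}}

```text
time_s: 36.7
position: [0.4881, -0.1918, 0.2357]
ee_rot: [2.379, 2.052, 0.001]
ft_force: [-0.2, 0.2, 0.7]
width: 0.706
finger_force: 0.0
```

```bash
python3 - <<'E'
from h import *
show()
c=cam('top');x,y=proj(c,[[.5137,-.0226,.105]])[0];x0,y0=int(x)-26,int(y)-26
u=cv2.resize(c['color'][y0:y0+52,x0:x0+52],None,fx=6,fy=6,interpolation=cv2.INTER_CUBIC);h=cv2.cvtColor(u,cv2.COLOR_RGB2HSV)
m=((h[...,2]<110)&(h[...,1]<90)).astype(np.uint8)
n,l,st,ce=cv2.connectedComponentsWithStats(m)
for i in range(1,n):
    if st[i,4]>150:
        k=cv2.findContours((l==i).astype(np.uint8),0,1)[0][0];b=(cv2.boxPoints(cv2.minAreaRect(k))+.5)/6-.5+[x0,y0];w=ray(c,b,.145);e=[w[1]-w[0],w[2]-w[1]];L=[np.linalg.norm(v) for v in e];j=int(np.argmax(L))
        print(st[i,4],w.mean(0).round(4),np.round(L,4),np.degrees(np.arctan2(e[j][1],e[j][0])).round(1))
E
```

```text
t 36.7 p [ 0.4881 -0.1918  0.2357] xaxis deg 81.56 tilt 0.04 F [-0.2  0.2  0.7] w 60.3 ff 0.0 q [-0.48 -0.16  1.92  0.    1.38 -0.33]
696 [ 0.5615 -0.0328  0.145 ] [0.0098 0.0244] -110.2
242 [ 0.5231 -0.0641  0.145 ] [0.0057 0.0206] -161.4
3570 [ 0.5154 -0.0237  0.145 ] [0.0165 0.0677] -98.1
2497 [ 0.4804 -0.0174  0.145 ] [0.0492 0.0913] -96.7
```

The lid's plate stands centred in the pot at 82°, which is 85° from the notches, and the notches are empty. The arm is clear, so I'll hand in.

```bash
python3 -c "
from h import *
print(env.job_done())"
```

```text
the job is handed in; nothing more can be done
None
```

I handed the job in at about 37 s. All three balls are in the pot, the empty basket is upright on the bench, the lid is locked about 85° from the notches, and the arm is clear. I didn't measure the other bench items afterwards, and the hand-in gave no verdict.

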